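# Nest the dipping cups into the catch holder

### The arm

A 6-joint arm with a two-finger parallel gripper is mounted at the origin on a cart in front of the work surface, level with it; the furniture and walls round the work are solid. World frame = base frame: x ahead of the robot, y to its left, z up, the work surface at z = 0. Lengths are in mm, angles in rad, forces in N, time in s.
With the tool pointing down it reaches from about 275 to 875 mm from the base axis. Payload 12.5 kg.
Tool frame: the origin (TCP) lies on the centre line of the jaws, within the pads' length; the fingertips stand 25 mm ahead of it and the grasp point (between the pads) lies 6 mm ahead of it; z points along the fingers, y is the line along which they close (so a half turn about z gives the same grasp; the last joint's range is limited). The gripper opens to 85 mm and grips with 20 to 120 N. Pads are 22 mm wide; open, the fingers measure 114 mm over their backs; the gripper's body (76 mm by 85 mm) begins 54 mm behind the grasp point. The pads swing forward as they close: fully open they stand 13 mm farther back than shut.
Start: joints at [1.117, 0.351, 1.652, -0, 1.139, -0.085], TCP at [198.241, 513.016, 256.29] pointing down, gripper open.
Joint ranges: [-2.75, 2.75], [-0.79, 2.1], [0.01, 2.65], [-1.57, 4.71], [0.07, 3.14], [-2.87, 2.87]. Speed limits (rad/s): [2.22, 2.22, 2.79, 3.14, 3.14, 3.14].

### API

Orientations are given as a rotation vector (axis times angle).
In Python, from rig import bot gives the robot as it stands.
- The arm moves only by the tool send_rows, never from a script. Its arguments are lists of equal length, an entry for each row: "travel": the shift along the world's x, y, z in cm, a list of three; "yaw": the turn about the world's z in rad; "grip": the finger opening in cm, from 0 to 8.54. In form: {"travel": [[dx, dy, dz], ...], "yaw": [yaw, ...], "grip": [grip, ...]}. A call has 1 to 10 rows; each row shifts and turns the commanded pose from where the row before left it; what a row does not reach is not made up. A row lasts 1/10 s, in which the tool goes at most 50 mm and 8.59 degrees, less where a joint would pass 70% of its speed; a pose out of reach is approached as far as the arm can. A call with a gripper value outside its range is refused whole. The fingers move at their own pace and stop on an object; the grip force is fixed at half the most. Time passes only in rows, so rows that do not move let the fingers close. It gives the time, the measured TCP pose, the force, the opening and the grip force at its end, in the units of the state.
- bot.state(): the state, without advancing time (a new reading comes with each control period).
- bot.read_camera(name): name is "scene" or "top" or "wrist"; returns the picture (480x640x3 uint8, blue, green, red); there is no depth.
- bot.camera_info(name): a dict with "fx", "fy", "cx", "cy" (pixels), "rvec" (rotation vector, rad) and "tvec" (3), from world to camera coordinates, as OpenCV has them. Camera axes: x right, y down, z forward; pixel columns grow to the right and rows downward; lengths in mm; the calibration is good to about 2 mm. A picture is of the moment at which its call begins: read the wrist's pose just before it. camera_info takes no time and is no camera call; for the wrist camera it gives the pose at the moment of the call.
- bot.hand_in(): hands the job in; it is judged then, once.
The state is a dict: "time_s": time; "joint_pos": joint angles; "dq": joint speeds; "joint_efforts": joint torques, N m; "position": TCP position; "tcp_rot": TCP orientation; "wrist_force": force on the tool from outside, world axes, zero at the start; "moment": the same for the moment, N m; "gripper_width": finger opening in mm; "finger_force": force on a finger pad.
Only numpy, scipy, OpenCV 4.12 (cv2) and the standard library are available. Lean on these libraries where they do the work, as an engineer would, in place of code of your own. Each camera call takes 0.05 s, during which the arm holds its last target. There are 200 camera calls.

### The job

Clear away the two loose dipping cups: take the one standing on the bench and the one leaning in the slanted tube, and nest both, upright, one inside the other, into the cup that is screwed to the holder's base. They have to be pressed down past the two sprung catches until the stack is fully home and both catches have sprung back over the top cup's rim, but the walls are thin: feel for the stop and never press with more than about 50 N. Either cup may go first; leave the jar, the tape roll and the cardboard box where they are.

Things in the scene. Friction and masses are not known exactly. Their poses are not given: they have to be found in the camera images.
- cup_bench: Loose thin-walled stepped aluminium cup, open at the top, round, so its yaw means nothing. 82 mm tall; straight grip collar 62 mm across from 57 mm above its bottom up to the rim; below it a 45 degree cone narrows to 52 mm across at 52 mm, then the body tapers to 34 mm across at the bottom. Wall 3 mm, mouth 56 mm across inside, 56 mm deep. About 0.16 kg. Origin: centre of its underside; z runs up its axis towards the mouth. Stands upright on the bench at the start.
- cup_rack: The other loose cup, identical to cup_bench in shape and frame. At the start it leans in the slanted tube of slant_rack, its axis about 30 degrees from vertical, its body loosely in the tube and the collar standing clear beyond the tube's mouth.
- slant_rack: Dark steel rack fixed to the bench: foot plate 110 x 96 x 6 mm carrying a square tube 62 mm wide outside, 56 mm inside, 66 mm long, tilted 35 degrees so that its mouth points up and towards the rack's own -x (roughly at the robot). The cup is drawn out along the tube's axis. Highest point of the rack about 105 mm, the cup about 125 mm. Origin: centre of the foot's underside.
- rack_mouth (a point): Centre of the mouth of the slanted tube (84 mm above the bench). Axes as the rack's.
- cup_holder: Grey holder fixed to the bench: base plate 190 (its x) x 90 x 8 mm, a third identical cup screwed upright on its centre, rim 90 mm above the bench. Posts at x = +66 and -66 mm carry catch housings (inner faces 50 mm from the axis, tops 165 mm above the bench); the +y and -y sides are open for the fingers. Origin: centre of the plate's underside, on the stack's axis.
- holder_seat (a point): Centre of the underside of the holder's own cup, 8 mm above the bench, on the axis of the stack; axes as the holder's. A nested cup comes to rest with its cone on the rim of the cup below, its origin 28.5 mm above that cup's origin: the first loose cup's origin lies 28.5 mm above this point, the second's 57 mm, its rim then about 147 mm above the bench.
- catch_near (a joint): Sprung brass catch on the holder's -x post (nearer the robot): 0 = sprung in, tip 26 mm from the axis, nose 14 mm wide, underside 150 mm, sloping top up to 164 mm above the bench. Grows to 0.009 m as it slides outwards. Each cup, pushed straight down, drives both catches out 5 mm (about 10 N in all); they snap back over the second cup's rim; the first cup ends below them.
- catch_far (a joint): The same catch on the +x post, mirrored: 0 = sprung in, grows as it is pushed outwards.
- jar_flux: Bystander: white jar with a red cap, 68 mm across, 115 mm tall; origin at the centre of its underside. To be left alone.
- tape_duct: Bystander: grey tape roll lying flat, 102 mm across, 48 mm tall; origin at the centre of its underside. To be left alone.
- box_tips: Bystander: brown cardboard box 66 x 110 x 60 mm; origin at the centre of its underside. To be left alone.

How it is judged (in metres and radians):
At the end, for the whole second after the job is handed in: Both loose cups are nested in the holder's cup, one in the other, in either order: each origin within 4 mm of its seated height (28.5 and 57 mm above holder_seat), within 6 mm of the stack's axis, upright within 0.08 rad and still; both catches sprung back in (under 2.5 mm) (((z of cup_bench in the frame of holder_seat between 0.0245 and 0.0325 m and horizontal distance between each of cup_bench, cup_rack and holder_seat below 0.006 m and angle between each of cup_bench, cup_rack's own z axis and vertical below 0.08 rad and z of cup_rack in the frame of holder_seat between 0.053 and 0.061 m) or (z of cup_rack in the frame of holder_seat between 0.0245 and 0.0325 m and horizontal distance between each of cup_rack, cup_bench and holder_seat below 0.006 m and angle between each of cup_rack, cup_bench's own z axis and vertical below 0.08 rad and z of cup_bench in the frame of holder_seat between 0.053 and 0.061 m)) and value of joint each of catch_near, catch_far below 0.0025 m and linear speed of each of cup_bench, cup_rack below 0.02 m/s); the robot touches nothing.
It fails at once if a bystander (the white jar, the grey tape roll or the cardboard box) is moved more than 30 mm (distance of any of jar_flux, tape_duct, box_tips from where it was at the start of the episode above 0.03 m).
It fails at once if a cup is pressed against the holder or the other cup with more than 60 N (contact force between any of cup_bench, cup_rack and cup_holder above 60 N or contact force between cup_bench and cup_rack above 60 N).
It also fails if it takes over 70 s, if anything falls off the work surface, if the arm or the gripper's body presses on something with over 40 N, if the wrist force passes 120 N, or if a joint passes its speed limit or range.

## Working session

There is one attempt and no reset: what is moved stays moved. The work goes in short steps, Python scripts to look and compute and a tool call to move; the robot and the scene stay as the last step left them, time stands still between calls to the robot, and variables do not carry over. Pictures are saved under pics/ and viewed, at most 10 in all, crops included, and the job is handed in when it is done.

Besides the shell and the picture viewer there is one more tool, called in YAML: its name, and indented under it one key for each argument. send_rows: Moves the arm, as the interface text tells. Its arguments: {"type":"object","properties":{"travel":{"type":"array"},"yaw":{"type":"array"},"grip":{"type":"array"}},"required":["travel","yaw","grip"]}

```bash
mkdir -p pics; python3 - <<'E'
from rig import bot
import cv2
s=bot.state();print(s)
for n in("scene","top"):
    cv2.imwrite(f"pics/{n}0.png",bot.read_camera(n)); print(n,bot.camera_info(n))
print(bot.camera_info("wrist"))
E
```

```text
{'time_s': 0.0, 'joint_pos': array([ 1.11737362e+00,  3.51253914e-01,  1.65242647e+00, -2.57771061e-05,
        1.13909735e+00, -8.45998252e-02]), 'dq': array([ 6.06464756e-05,  2.04671782e-03, -1.00693093e-04,  9.93333455e-04,
       -6.47745978e-04,  9.39065857e-04]), 'joint_efforts': array([-1.33167639e-03, -5.06098545e+01, -2.91407114e+01, -2.31227841e-04,
        4.54039531e-03,  3.81224686e-05]), 'position': array([198.13303132, 512.74802466, 255.74781784]), 'tcp_rot': array([-5.75997127e-01, -3.08804004e+00,  1.80416333e-03]), 'wrist_force': array([-1.4555045 ,  1.11780152,  1.15013289]), 'moment': array([-0.0478623 , -0.0229404 , -0.02496506]), 'finger_force': 0.0, 'gripper_width': 85.27636430550845}
scene {'fx': 588.1467341115002, 'fy': 588.1467341115002, 'cx': 324.6678096082153, 'cy': 242.25013982902786, 'rvec': array([ 2.28389167, -0.61678125,  0.23039433]), 'tvec': array([-569.87272631,  302.08234332, 1111.55676674])}
top {'fx': 558.9317255196263, 'fy': 558.9317255196263, 'cx': 330.29166120078156, 'cy': 239.4611222140053, 'rvec': array([ 2.1049456 , -2.15209789,  0.05708542]), 'tvec': array([  18.07480816,  635.47744191, 1388.14450237])}
{'fx': 356.9531990285213, 'fy': 356.9531990285213, 'cx': 320.97149491257994, 'cy': 243.95534498106923, 'rvec': array([-2.35433809, -1.61504347, -0.27090589]), 'tvec': array([-550.11134839,  -41.74452828,  380.18983804])}
```

View pics/scene0.png

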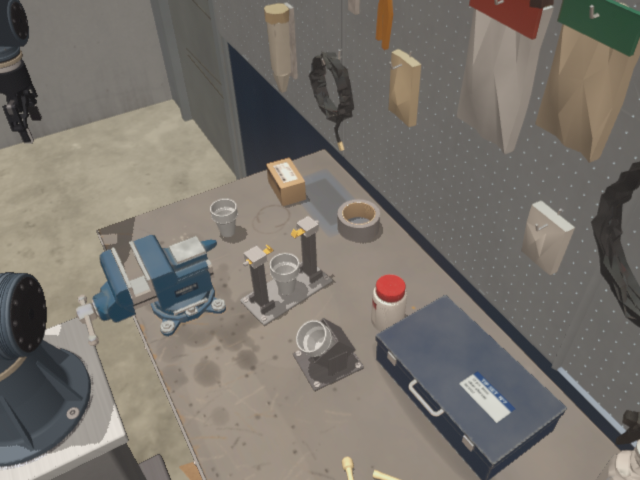

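View pics/top0.png

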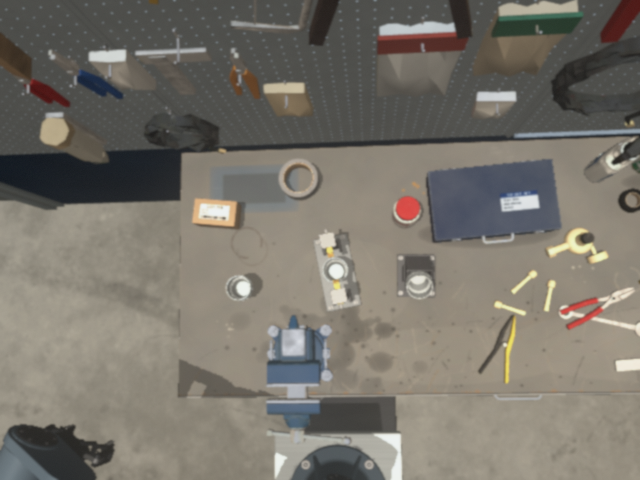

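```bash
cat > h.py <<'E'
import cv2,numpy as np
def tile(img,c,w=66,h=75,k=4):
    x0,y0=c[0]-w//2,c[1]-h//2
    t=cv2.resize(img[y0:y0+h,x0:x0+w],None,fx=k,fy=k,interpolation=cv2.INTER_CUBIC)
    for x in range(x0-x0%10+10,x0+w,10):
        X=int((x+.5-x0)*k); cv2.line(t,(X,0),(X,6),(0,255,255),1); cv2.putText(t,str(x),(X-10,16),0,.35,(0,255,255),1)
    for y in range(y0-y0%10+10,y0+h,10):
        Y=int((y+.5-y0)*k); cv2.line(t,(0,Y),(6,Y),(0,255,255),1); cv2.putText(t,str(y),(8,Y+4),0,.35,(0,255,255),1)
    return t
def P(ci):
    K=np.array([[ci['fx'],0,ci['cx']],[0,ci['fy'],ci['cy']],[0,0,1]])
    return K@np.c_[cv2.Rodrigues(ci['rvec'])[0],ci['tvec']]
def tri(c1,p1,c2,p2):
    X=cv2.triangulatePoints(P(c1),P(c2),np.array(p1,float).reshape(2,1),np.array(p2,float).reshape(2,1)); return (X[:3]/X[3]).ravel()
def onz(ci,p,z):
    M=P(ci); A=np.c_[M[:,0],M[:,1],-np.array([p[0],p[1],1.])]
    return np.linalg.solve(A,-(M[:,2]*z+M[:,3]))[:2]
def proj(ci,X):
    q=P(ci)@np.append(X,1); return q[:2]/q[2]
E
python3 - <<'E'
from h import *
t=cv2.imread("pics/top0.png");s=cv2.imread("pics/scene0.png")
m=np.vstack([np.hstack([tile(t,c) for c in((239,287),(337,268),(417,277))]),np.hstack([tile(s,c) for c in((224,218),(285,272),(322,345))])])
cv2.imwrite("pics/m.png",m)
E
```

```text
(no output)
```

View pics/m.png

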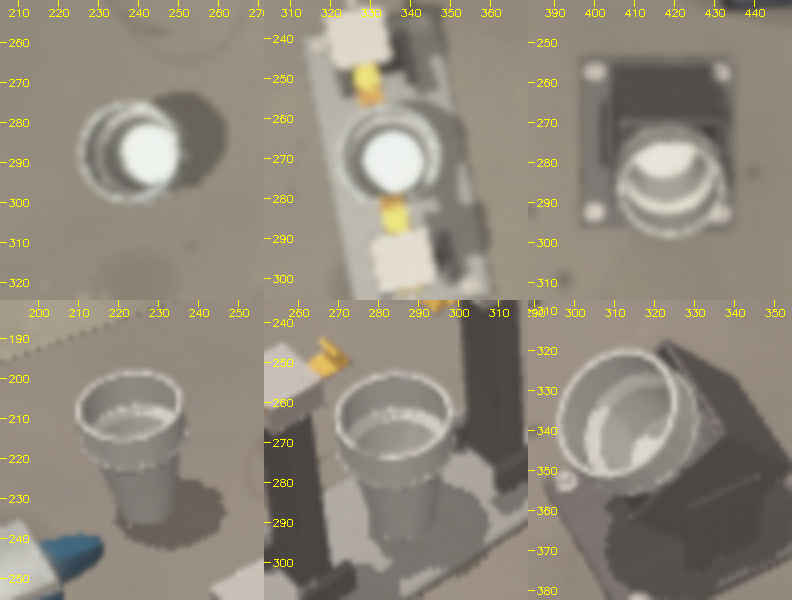

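```bash
python3 - <<'E'
from h import *; from rig import bot
t=bot.camera_info("top");s=bot.camera_info("scene")
for n,a,b in(("bench",(238.25,287.5),(223,206.75)),("hold",(335.25,269.75),(284,262)),("rack",(419,286.25),(310.75,335.75))):
    print(n,tri(t,a,s,b).round(1),onz(t,a,82 if n=="bench" else 90).round(1))
print(onz(t,(329.25,249.25),160),onz(t,(336.5,285),160))
for p in((595,72),(722,72),(722,213),(595,213)): print(onz(t,(384+(p[0]-528)/4-.5,240+p[1]/4-.5),8).round(1))
w=bot.camera_info("wrist");R=cv2.Rodrigues(w['rvec'])[0];c=-R.T@w['tvec'];st=bot.state();T=cv2.Rodrigues(st['tcp_rot'])[0]
print("tool",T.round(2),"cam in tool",T.T@(c-st['position']),(T.T@R.T).round(2))
print("vise",[onz(t,p,100).round() for p in((268,327),(330,327),(293,318))])
E
```

```text
bench [517.  231.8  81. ] [516.7 231.6]
hold [554.7 -10.4  93.5] [554.7 -10.1]
rack [ 509.6 -210.1  102.8] [ 510.4 -211.4]
[598.15841519  -1.03401294] [514.82446885 -16.31349998]
[ 587.9 -173.7]
[ 585.9 -254.6]
[ 495.9 -251.1]
[ 497.5 -170.7]
tool [[-0.93  0.36 -0.  ]
 [ 0.36  0.93 -0.  ]
 [ 0.   -0.   -1.  ]] cam in tool [  84.86368477    0.21412388 -117.15763654] [[ 0.   -0.95 -0.33]
 [ 1.    0.    0.  ]
 [-0.   -0.33  0.95]]
vise [array([419., 155.]), array([417.,   5.]), array([440.,  94.])]
```

send_rows:
  travel:
    - [2.9,-2.5,0]
    - [2.9,-2.5,0]
    - [2.9,-2.5,0]
    - [2.9,-2.5,0]
    - [2.9,-2.5,0]
    - [2.9,-2.5,0]
    - [2.9,-2.5,0]
    - [2.9,-2.5,-1.5]
    - [2.9,-2.5,-1.5]
    - [2.9,-2.5,-1.5]
  yaw: [0.055,0.055,0.055,0.055,0.055,0.055,0.055,0.055,0.055,0.055]
  grip: [8.5,8.5,8.5,8.5,8.5,8.5,8.5,8.5,8.5,8.5]

```text
time_s: 1.1
position: [489.2, 261.7, 210.6]
tcp_rot: [0.288, -3.128, 0.0]
wrist_force: [-0.1, 0.7, 0.2]
gripper_width: 84.8
finger_force: 0.0
```

send_rows:
  travel:
    - [2.9,-3.1,0]
    - [0,0,0]
    - [0,0,0]
  yaw: [0,0,0]
  grip: [8.5,8.5,8.5]

```text
time_s: 1.4
position: [517.4, 231.4, 210.8]
tcp_rot: [0.281, -3.128, 0.0]
wrist_force: [-0.1, -0.1, -0.1]
gripper_width: 84.7
finger_force: 0.0
```

```bash
python3 - <<'E'
from h import *; from rig import bot
s=bot.state();print(s['position'],s['tcp_rot'],s['wrist_force'])
w=bot.camera_info("wrist");cv2.imwrite("pics/w1.png",bot.read_camera("wrist"));print(w)
print(proj(w,[517,232,82]),proj(w,[517,232,0]))
E
```

```text
[517.35696872 231.41968316 210.83888331] [ 2.81416130e-01 -3.12801122e+00  1.09105854e-04] [-0.09432647 -0.05639671 -0.12014009]
{'fx': 356.9531990285213, 'fy': 356.9531990285213, 'cx': 320.97149491257994, 'cy': 243.95534498106923, 'rvec': array([-1.86201011, -2.23104093, -0.37456395]), 'tvec': array([-135.92385545, -547.3627307 ,  158.19104649])}
[320.76970711 243.21298413] [320.75059248 215.12384135]
```

View pics/w1.png

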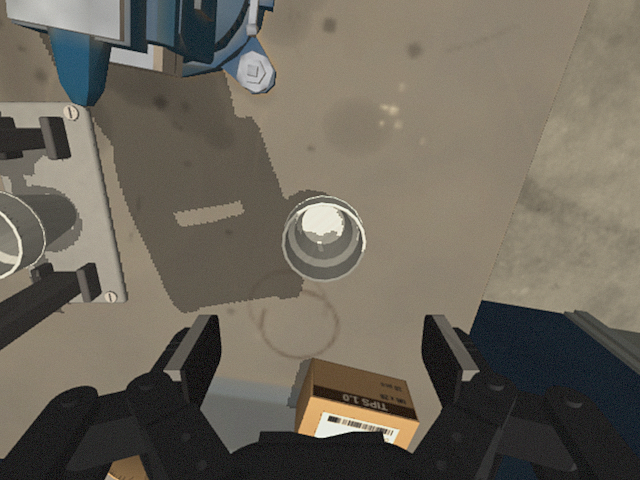

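```bash
python3 - <<'E'
from h import *; from rig import bot
w=bot.camera_info("wrist");t=bot.camera_info("top")
print(onz(w,(324.5,238),82),tri(w,(324.5,238),t,(238.25,287.5)))
for d in(19,25): print(proj(w,bot.state()['position']-[0,0,d]))
E
```

```text
[512.1882897  234.66309533] [517.36905323 235.59979753  65.29592127]
[319.40588697 324.98453494]
[319.44970593 317.83636887]
```

send_rows:
  travel:
    - [-0.3,0.1,-3]
    - [0,0,-3]
    - [0,0,-3]
    - [0,0,-2.5]
    - [0,0,-1.8]
    - [0,0,0]
    - [0,0,0]
    - [0,0,0]
    - [0,0,0]
    - [0,0,0]
  yaw: [0,0,0,0,0,0,0,0,0,0]
  grip: [8.5,8.5,8.5,8.5,8.5,8.5,5.5,5.5,5.5,5.5]

```text
time_s: 2.45
position: [515.1, 233.6, 80.0]
tcp_rot: [-0.284, 3.126, 0.001]
wrist_force: [-1.3, 0.5, 7.5]
gripper_width: 59.2
finger_force: 64.9
```

send_rows:
  travel:
    - [0,0,0]
    - [0,0,0]
    - [0,0,0]
    - [0,0,0.5]
    - [0,0,2]
    - [0,0,4]
    - [0,0,4]
    - [0,0,4]
    - [0,0,0]
    - [0,0,0]
  yaw: [0,0,0,0,0,0,0,0,0,0]
  grip: [5.5,5.5,5.5,5.5,5.5,5.5,5.5,5.5,5.5,5.5]

```text
time_s: 3.45
position: [514.2, 233.0, 224.1]
tcp_rot: [-0.284, 3.127, 0.001]
wrist_force: [0.3, -0.5, -1.8]
gripper_width: 59.2
finger_force: 64.9
```

```bash
python3 - <<'E'
from h import *; from rig import bot
s=bot.state();print(s['position'],s['tcp_rot'],s['wrist_force'],s['gripper_width'],s['finger_force'])
w=bot.camera_info("wrist");cv2.imwrite("pics/w2.png",bot.read_camera("wrist"))
print(proj(w,s['position']-[0,0,0]),proj(w,s['position']+[0,0,4]),proj(w,s['position']-[0,0,6]))
E
```

```text
[514.19201909 233.04487411 224.11927992] [-2.84126296e-01  3.12716489e+00  6.11830359e-04] [ 0.34984791 -0.53678235 -1.79731068] 59.219052619775425 64.87280489411205
[319.18387469 351.33154815] [319.14440157 357.8272698 ] [319.23920348 342.22660816]
```

View pics/w2.png

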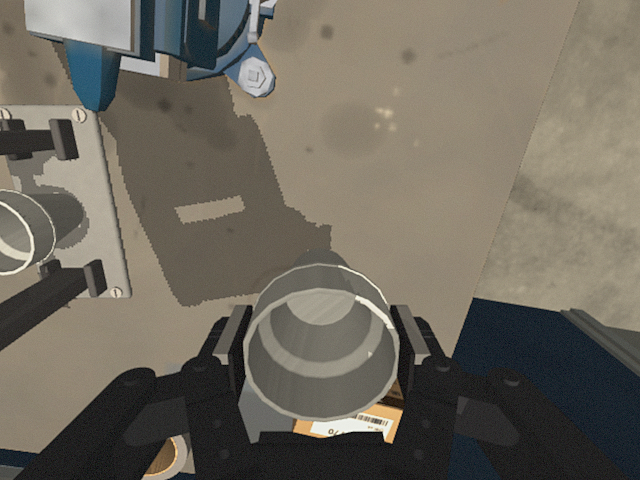

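send_rows:
  travel:
    - [0,0,3]
    - [0.5,-2,1.6]
    - [0.6,-3,0]
    - [0.6,-3,0]
    - [0.5,-3,0]
    - [0.4,-2.3,0]
    - [0,0,0]
    - [0,0,0]
  yaw: [0,0,0,0,0,0,0,0]
  grip: [5.5,5.5,5.5,5.5,5.5,5.5,5.5,5.5]

```text
time_s: 4.3
position: [539.8, 100.0, 268.1]
tcp_rot: [0.283, -3.127, -0.0]
wrist_force: [-0.4, 0.1, -1.6]
gripper_width: 59.5
finger_force: 65.1
```

```bash
python3 - <<'E'
from h import *; from rig import bot
s=bot.state();print(s['position'],s['tcp_rot'],s['wrist_force'],s['gripper_width'],s['finger_force'])
w=bot.camera_info("wrist");i=bot.read_camera("wrist");print({k:w[k] for k in('rvec','tvec')})
print(proj(w,[554.7,-10.2,90]))
m=i[80:460,20:420];cv2.imwrite("pics/w3.png",cv2.resize(m,None,fx=1.5,fy=1.5)[:600])
E
```

```text
[539.81001169  99.95993879 268.09449518] [ 2.82564334e-01 -3.12657839e+00 -2.90038304e-04] [-0.39193067  0.09348285 -1.63739005] 59.52065587011205 65.08692582836375
{'rvec': array([-1.86207101, -2.23271232, -0.37378093]), 'tvec': array([  -2.28299099, -564.60832939,  213.64418946])}
[189.99922437 219.39654372]
```

View pics/w3.png

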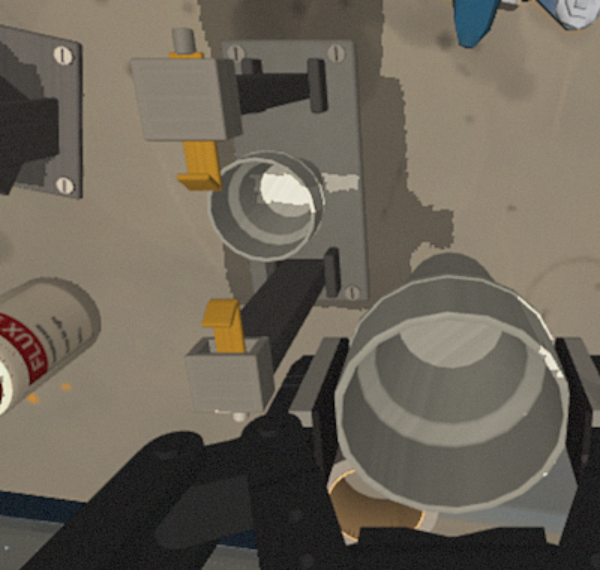

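```bash
python3 - <<'E'
from h import *; from rig import bot
w=bot.camera_info("wrist");t=bot.camera_info("top");s=bot.camera_info("scene")
c=lambda x,y:(20+(x+.5)/1.5-.5,80+(y+.5)/1.5-.5)
print("held",onz(w,c(452,412),271),"TCP 539.8 100")
print("rim",onz(w,c(265,207),90))
a,b,d=[onz(w,c(*p),9) for p in((236,52),(337,52),(352,292))]
print("plate",a,b,d,(a+d)/2, np.degrees(np.arctan2(*(d-b)[::-1])),np.linalg.norm(d-b))
print("catch",onz(w,c(199,184),157),onz(w,c(222,308),157),(onz(w,c(199,184),157)+onz(w,c(222,308),157))/2)
hs=[onz(w,c(*p),165) for p in((134,58),(222,58),(148,140),(240,138))];print(hs)
print("scene rim",onz(s,(284,262),90),"bench",onz(s,(223,206.75),82))
print("tri",tri(w,c(265,207),s,(284,262)))
E
```

```text
held [539.13179559 101.10710246] TCP 539.8 100
rim [552.58660013  -4.36545049]
plate [476.19459778 -55.21747311] [464.13297841  10.44014473] [634.2948281   41.13454766] [555.24471294  -7.04146273] 10.225259859471254 172.90807228301745
catch [525.68005697 -12.81657474] [ 5.83658295e+02 -4.25334628e-01] [554.66917578  -6.62095468]
[array([477.47987476, -35.67686332]), array([471.30536389,  -2.06368048]), array([508.56953157, -30.35080763]), array([500.99015445,   6.48072553])]
scene rim [556.17334175  -7.41549694] bench [516.8764022  230.58925748]
tri [556.09650396  -5.4632591   87.50278018]
```

send_rows:
  travel:
    - [0.4,-2.5,0]
    - [0.4,-3,0]
    - [0.4,-3,0]
    - [0.35,-2.25,0]
    - [0,0,0]
    - [0,0,-3]
    - [0,0,-3]
    - [0,0,-1]
    - [0,0,0]
  yaw: [0,0,0,0,0,0,0,0,0]
  grip: [5.5,5.5,5.5,5.5,5.5,5.5,5.5,5.5,5.5]

```text
time_s: 5.25
position: [555.1, -6.4, 198.2]
tcp_rot: [0.286, -3.126, -0.001]
wrist_force: [0.1, 0.3, -1.2]
gripper_width: 59.3
finger_force: 64.9
```

send_rows:
  travel:
    - [0,0,-0.5]
    - [0,0,-0.5]
    - [0,0,-0.5]
    - [0,0,-0.5]
    - [0,0,-0.5]
    - [0,0,0]
  yaw: [0,0,0,0,0,0]
  grip: [5.5,5.5,5.5,5.5,5.5,5.5]

```text
time_s: 5.85
position: [555.7, -7.6, 174.0]
tcp_rot: [0.284, -3.129, 0.0]
wrist_force: [-2.4, -1.6, -3.0]
gripper_width: 59.4
finger_force: 65.0
```

send_rows:
  travel:
    - [0,0,-0.5]
    - [0,0,-0.5]
    - [0,0,-0.5]
    - [0,0,-0.5]
    - [0,0,0]
  yaw: [0,0,0,0,0]
  grip: [5.5,5.5,5.5,5.5,5.5]

```text
time_s: 6.35
position: [555.2, -7.4, 153.2]
tcp_rot: [0.284, -3.127, -0.001]
wrist_force: [-1.6, -0.5, -3.5]
gripper_width: 59.5
finger_force: 64.9
```

send_rows:
  travel:
    - [0,0,-0.5]
    - [0,0,-0.5]
    - [0,0,-0.5]
    - [0,0,-0.5]
    - [0,0,-0.3]
    - [0,0,0]
  yaw: [0,0,0,0,0,0]
  grip: [5.5,5.5,5.5,5.5,5.5,5.5]

```text
time_s: 6.95
position: [555.6, -7.5, 130.8]
tcp_rot: [0.284, -3.128, -0.0]
wrist_force: [0.2, -0.3, -1.6]
gripper_width: 59.1
finger_force: 65.0
```

send_rows:
  travel:
    - [0,0,-0.4]
    - [0,0,-0.4]
    - [0,0,-0.2]
    - [0,0,-0.1]
    - [0,0,0]
  yaw: [0,0,0,0,0]
  grip: [5.5,5.5,5.5,5.5,5.5]

```text
time_s: 7.45
position: [555.2, -7.5, 120.0]
tcp_rot: [0.284, -3.127, -0.0]
wrist_force: [-5.5, -0.6, -1.0]
gripper_width: 59.2
finger_force: 65.2
```

send_rows:
  travel:
    - [0,0,-0.1]
    - [0,0,-0.1]
    - [0,0,0]
  yaw: [0,0,0]
  grip: [5.5,5.5,5.5]

```text
time_s: 7.75
position: [555.0, -7.5, 118.2]
tcp_rot: [0.284, -3.127, -0.0]
wrist_force: [-7.3, -1.2, 2.7]
gripper_width: 59.3
finger_force: 65.7
```

send_rows:
  travel:
    - [-0.1,0,0]
    - [-0.05,0,-0.1]
    - [0,0,0]
  yaw: [0,0,0]
  grip: [5.5,5.5,5.5]

```text
time_s: 8.05
position: [554.6, -7.5, 117.7]
tcp_rot: [-0.284, 3.128, -0.0]
wrist_force: [-3.9, -1.8, 3.8]
gripper_width: 59.5
finger_force: 65.8
```

send_rows:
  travel:
    - [0,0,-0.1]
    - [0,0,0]
  yaw: [0,0]
  grip: [5.5,5.5]

```text
time_s: 8.25
position: [554.6, -7.5, 117.4]
tcp_rot: [-0.284, 3.128, -0.0]
wrist_force: [-7.6, -0.8, 14.4]
gripper_width: 59.4
finger_force: 66.9
```

send_rows:
  travel:
    - [-0.1,0,-0.05]
    - [-0.05,0,-0.05]
    - [0,0,0]
  yaw: [0,0,0]
  grip: [5.5,5.5,5.5]

```text
time_s: 8.55
position: [554.2, -7.6, 117.1]
tcp_rot: [-0.284, 3.124, -0.001]
wrist_force: [-4.6, -0.6, 16.7]
gripper_width: 59.5
finger_force: 66.9
```

send_rows:
  travel:
    - [-0.1,0,-0.1]
    - [0,0,0]
  yaw: [0,0]
  grip: [5.5,5.5]

```text
time_s: 8.75
position: [554.0, -7.6, 116.8]
tcp_rot: [-0.283, 3.122, -0.002]
wrist_force: [-3.0, -0.8, 21.5]
gripper_width: 59.1
finger_force: 67.4
```

send_rows:
  travel:
    - [0,0,0]
    - [0,0,0]
    - [0,0,0]
    - [0,0,0]
    - [0,0,3]
    - [0,0,4]
    - [0,0,4]
    - [0,0,4]
    - [0,0,0]
  yaw: [0,0,0,0,0,0,0,0,0]
  grip: [8,8,8,8,8,8,8,8,8]

```text
time_s: 9.65
position: [553.7, -7.6, 269.5]
tcp_rot: [-0.284, 3.12, -0.002]
wrist_force: [0.5, 0.4, -1.1]
gripper_width: 79.9
finger_force: 0.0
```

```bash
python3 - <<'E'
from h import *; from rig import bot
s=bot.state();print(s['position'],s['tcp_rot'],s['wrist_force'],s['gripper_width'])
w=bot.camera_info("wrist");i=bot.read_camera("wrist")
print([proj(w,[554,-7.5,z]) for z in(90,118.5)])
a=cv2.resize(i[60:420,150:470],(533,600))
b=tile(bot.read_camera("scene"),(285,272))
b=cv2.resize(b,(267,300));m=np.zeros((600,800,3),np.uint8);m[:,:533]=a;m[:300,533:]=b
cv2.imwrite("pics/w4.png",m)
E
```

```text
[553.69143708  -7.60016201 269.49381464] [-2.83576513e-01  3.12014664e+00 -2.46035965e-03] [ 0.5330071   0.44515787 -1.1052322 ] 79.87636979143687
[array([320.5851056 , 222.95646137]), array([320.4893698, 233.0790841])]
```

View pics/w4.png

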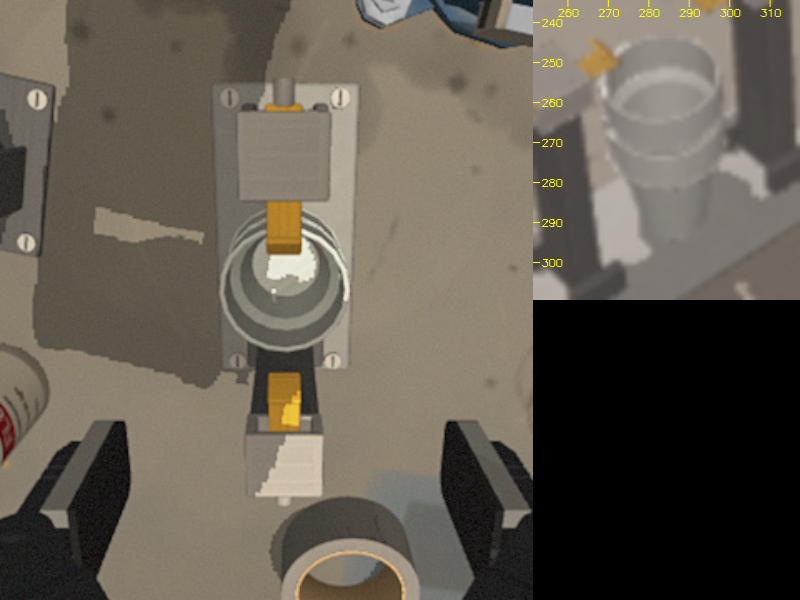

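send_rows:
  travel:
    - [-0.2,-2,0]
    - [-0.6,-3.2,0]
    - [-0.6,-3.2,0]
    - [-0.6,-3.2,0]
    - [-0.6,-3.2,-1]
    - [-0.6,-3.2,-1]
    - [-0.6,-2.3,-1]
    - [-0.4,0,0]
    - [0,0,0]
    - [0,0,0]
  yaw: [-0.027,-0.027,-0.027,-0.027,-0.027,-0.027,-0.027,-0.027,0,0]
  grip: [8.5,8.5,8.5,8.5,8.5,8.5,8.5,8.5,8.5,8.5]

```text
time_s: 10.75
position: [509.8, -209.7, 234.0]
tcp_rot: [-0.053, -3.141, -0.001]
wrist_force: [0.3, 0.4, 0.2]
gripper_width: 84.9
finger_force: 0.0
```

```bash
python3 - <<'E'
from h import *; from rig import bot
s=bot.state();print(s['position'],s['tcp_rot'],s['wrist_force'],s['gripper_width'])
w=bot.camera_info("wrist");i=bot.read_camera("wrist")
print(proj(w,[509.6,-210.1,103]),{k:w[k] for k in('rvec','tvec')})
cv2.imwrite("pics/w5.png",cv2.resize(i[80:380,150:470],None,fx=2,fy=2))
E
```

```text
[ 509.84417661 -209.6575449   234.01019919] [-5.27380432e-02 -3.14068560e+00 -6.71824960e-04] [0.27804502 0.43455499 0.22940259] 84.88632013908631
[319.36824698 242.40824664] {'rvec': array([-2.07335901, -2.00532442, -0.33773553]), 'tvec': array([ 191.78762775, -522.85421811,  191.35869091])}
```

View pics/w5.png

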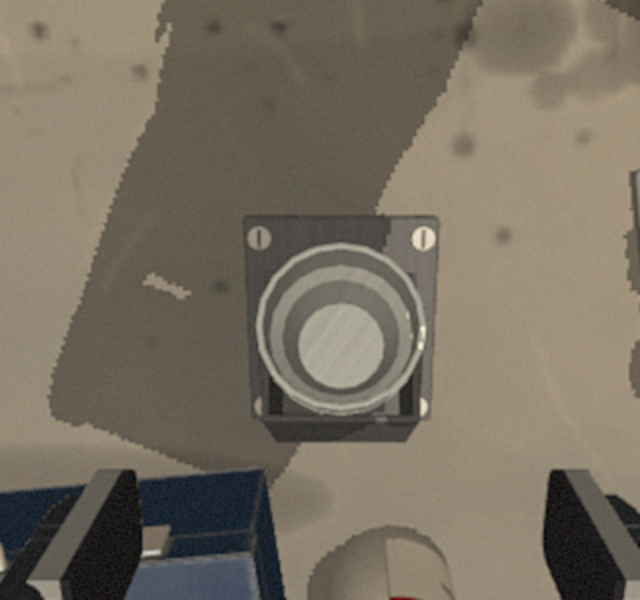

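send_rows:
  travel:
    - [-0.1,0,-3]
    - [0,0,-3]
    - [0,0,-3]
    - [0,0,-2.2]
    - [0,0,-1.2]
    - [0,0,0]
    - [0,0,0]
  yaw: [0,0,0,0,0,0,0]
  grip: [8.5,8.5,8.5,8.5,8.5,8.5,8.5]

```text
time_s: 11.5
position: [509.3, -210.4, 111.2]
tcp_rot: [0.054, 3.14, -0.001]
wrist_force: [-0.3, -1.6, 0.9]
gripper_width: 84.8
finger_force: 0.0
```

send_rows:
  travel:
    - [0,0,0]
    - [0,0,0]
    - [0,0,0]
    - [0,0,0]
    - [0,0,0]
    - [0,0,0]
    - [0,0,0]
  yaw: [0,0,0,0,0,0,0]
  grip: [5.5,5.5,5.5,5.5,5.5,5.5,5.5]

```text
time_s: 12.2
position: [509.3, -210.6, 111.7]
tcp_rot: [0.055, 3.139, -0.001]
wrist_force: [-0.5, 2.9, 7.0]
gripper_width: 60.4
finger_force: 62.9
```

send_rows:
  travel:
    - [-0.35,0,0.5]
    - [-0.6,0,0.85]
    - [-0.6,0,0.85]
    - [-0.6,0.1,0.85]
    - [-0.1,0,0.15]
    - [0,0,0]
  yaw: [0,0,0,0,0,0]
  grip: [5.5,5.5,5.5,5.5,5.5,5.5]

```text
time_s: 12.8
position: [486.1, -209.6, 142.9]
tcp_rot: [0.055, 3.141, -0.001]
wrist_force: [1.2, 1.1, 0.1]
gripper_width: 60.3
finger_force: 65.2
```

```bash
python3 - <<'E'
from h import *; from rig import bot
s=bot.state();print(s['position'],s['wrist_force'],s['moment'])
i=bot.read_camera("scene");w=bot.read_camera("wrist")
m=np.zeros((600,800,3),np.uint8);m[:480,:400]=cv2.resize(i[290:386,272:352],(400,480));m[:300,400:]=cv2.resize(w[200:440,160:480],(400,300))
cv2.imwrite("pics/w6.png",m)
E
```

```text
[ 486.09495545 -209.58124258  142.85054362] [1.20146503 1.10207623 0.0896927 ] [-0.07596266 -0.24714866 -0.00949766]
```

View pics/w6.png

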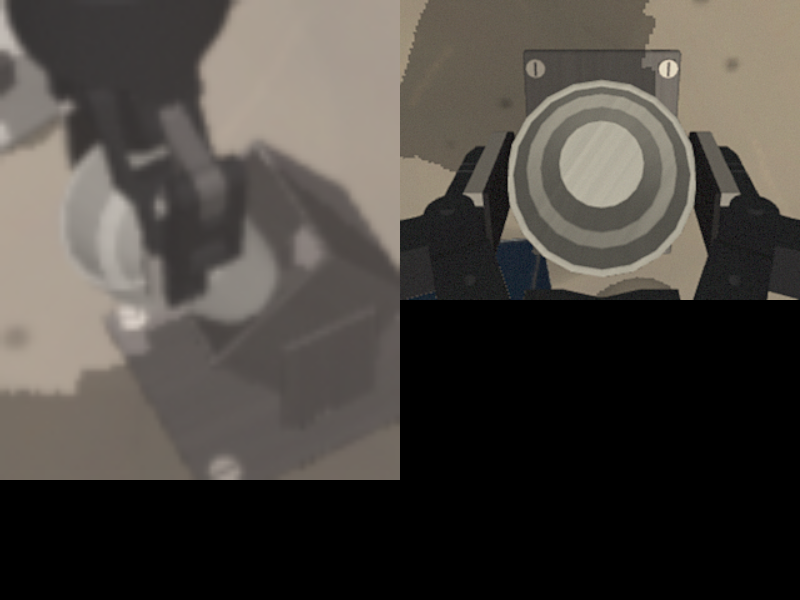

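send_rows:
  travel:
    - [0.5,0,0.35]
    - [0.5,0,0.35]
    - [0.5,0,0.3]
    - [0.3,0,0.25]
    - [0,0,0]
  yaw: [0,0,0,0,0]
  grip: [5.5,5.5,5.5,5.5,5.5]

```text
time_s: 13.4
position: [503.9, -209.3, 154.5]
tcp_rot: [-0.054, -3.139, -0.001]
wrist_force: [-3.5, -1.6, -3.7]
gripper_width: 60.1
finger_force: 65.6
```

send_rows:
  travel:
    - [0.4,0,0.35]
    - [0.4,0,0.35]
    - [0,0,0]
  yaw: [0,0,0]
  grip: [5.5,5.5,5.5]

```text
time_s: 13.7
position: [512.0, -209.3, 161.7]
tcp_rot: [-0.054, -3.14, -0.001]
wrist_force: [-6.1, 0.3, -2.9]
gripper_width: 60.6
finger_force: 65.6
```

send_rows:
  travel:
    - [0.4,0,0.35]
    - [0.4,0,0.35]
    - [0.4,0,0.3]
    - [0.4,0,0.3]
    - [0,0,0]
  yaw: [0,0,0,0,0]
  grip: [5.5,5.5,5.5,5.5,5.5]

```text
time_s: 14.2
position: [528.8, -209.5, 175.4]
tcp_rot: [0.054, 3.14, -0.0]
wrist_force: [-6.4, 1.7, -0.2]
gripper_width: 60.0
finger_force: 65.7
```

```bash
python3 - <<'E'
from h import *; from rig import bot
s=bot.state();print(s['position'],s['wrist_force'],s['moment'])
w=bot.read_camera("wrist");m=np.hstack([w[200:440,200:440],cv2.imread("pics/w2.png")[200:440,200:440]])
cv2.imwrite("pics/w7.png",cv2.resize(m,(800,400)))
E
```

```text
[ 528.80674998 -209.50012938  175.36767697] [-6.3930299   1.7291728  -0.15740788] [ 0.14057652  1.26567469 -0.02767051]
```

View pics/w7.png

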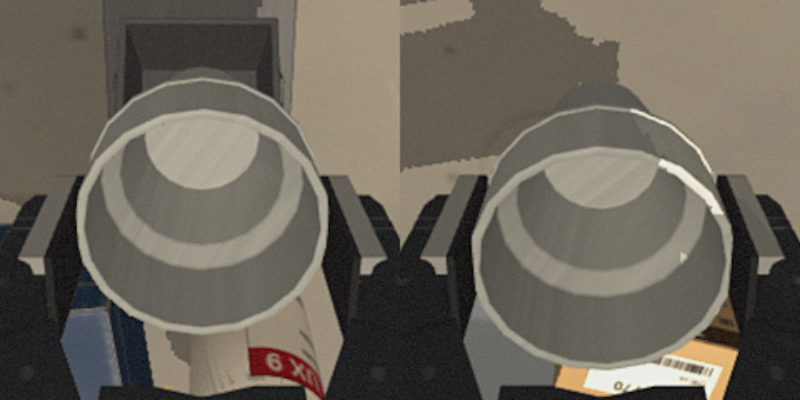

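send_rows:
  travel:
    - [0.3,0,0.1]
    - [0.35,0,0.1]
    - [0,0,0]
  yaw: [0,0,0]
  grip: [5.5,5.5,5.5]

```text
time_s: 14.55
position: [535.1, -209.6, 177.0]
tcp_rot: [0.054, 3.141, -0.0]
wrist_force: [-4.7, -0.3, -1.7]
gripper_width: 60.4
finger_force: 65.7
```

send_rows:
  travel:
    - [-0.2,0,0.5]
    - [-0.4,0,2.0]
    - [-1,0,2.5]
    - [-2,0.5,0]
    - [-2.5,1,0]
    - [-2.5,1.5,0]
    - [-2,2.5,0]
    - [0,2.5,0]
    - [0,2,0]
    - [0,0,0]
  yaw: [0,0,0,0,0,0,0,0,0,0]
  grip: [5.5,5.5,5.5,5.5,5.5,5.5,5.5,5.5,5.5,5.5]

```text
time_s: 15.55
position: [429.3, -108.1, 227.7]
tcp_rot: [0.052, 3.138, -0.0]
wrist_force: [-1.1, -0.7, -3.0]
gripper_width: 60.2
finger_force: 65.7
```

send_rows:
  travel:
    - [0,0,-3]
    - [0,0,-4]
    - [0,0,-3.5]
    - [0,0,-2]
    - [0,0,-0.5]
    - [0,0,-0.3]
    - [0,0,0]
  yaw: [0,0,0,0,0,0,0]
  grip: [5.5,5.5,5.5,5.5,5.5,5.5,5.5]

```text
time_s: 16.25
position: [429.5, -109.9, 94.6]
tcp_rot: [0.055, 3.139, -0.001]
wrist_force: [0.6, 0.2, -2.2]
gripper_width: 59.8
finger_force: 65.8
```

send_rows:
  travel:
    - [0,0,-0.2]
    - [0,0,-0.2]
    - [0,0,-0.2]
    - [0,0,0]
  yaw: [0,0,0,0]
  grip: [5.5,5.5,5.5,5.5]

```text
time_s: 16.65
position: [429.2, -109.6, 88.1]
tcp_rot: [0.055, 3.14, -0.001]
wrist_force: [0.0, -0.3, 1.4]
gripper_width: 60.1
finger_force: 66.1
```

send_rows:
  travel:
    - [0,0,-0.1]
    - [0,0,-0.1]
    - [0,0,0]
  yaw: [0,0,0]
  grip: [5.5,5.5,5.5]

```text
time_s: 16.95
position: [430.9, -109.8, 87.6]
tcp_rot: [0.055, 3.136, -0.002]
wrist_force: [1.8, 4.0, 21.9]
gripper_width: 60.1
finger_force: 68.0
```

send_rows:
  travel:
    - [0,0,-0.1]
    - [0,0,-0.1]
    - [0,0,0]
  yaw: [0,0,0]
  grip: [5.5,5.5,5.5]

```text
time_s: 17.25
position: [431.7, -110.0, 87.3]
tcp_rot: [0.055, 3.134, -0.002]
wrist_force: [-3.3, 8.0, 53.3]
gripper_width: 60.4
finger_force: 70.9
```

send_rows:
  travel:
    - [0,0,0.2]
    - [0,0,0]
    - [0,0,0]
    - [0,0,0]
    - [0,0,0]
    - [0,0,3]
    - [0,0,4]
    - [0,0,4]
    - [0,0,1.3]
    - [0,0,0]
  yaw: [0,0,0,0,0,0,0,0,0,0]
  grip: [5.5,8.5,8.5,8.5,8.5,8.5,8.5,8.5,8.5,8.5]

```text
time_s: 18.25
position: [429.5, -109.8, 210.4]
tcp_rot: [0.055, 3.138, -0.002]
wrist_force: [-0.1, 0.1, -0.2]
gripper_width: 85.1
finger_force: 0.0
```

```bash
cat >> h.py <<'E'
def circ(i,c=(322,240),r=(34,52)):
    g=cv2.GaussianBlur(cv2.cvtColor(i,cv2.COLOR_BGR2GRAY),(5,5),1)
    g=g[c[1]-100:c[1]+100,c[0]-100:c[0]+100]
    h=cv2.HoughCircles(g,cv2.HOUGH_GRADIENT_ALT,1.5,5,param1=120,param2=.7,minRadius=r[0],maxRadius=r[1])
    return None if h is None else (h[0][:6]+[c[0]-100,c[1]-100,0]).round(1)
E
python3 - <<'E'
from h import *; from rig import bot
s=bot.state();print(s['position'],s['tcp_rot'],s['wrist_force'])
w=bot.camera_info("wrist");i=bot.read_camera("wrist");cv2.imwrite("pics/w8.png",i)
print("w1",circ(cv2.imread("pics/w1.png")),"now",circ(i))
print(proj(w,[s['position'][0],s['position'][1],82]))
c=circ(i)
if c is not None: print(onz(w,c[0][:2],82))
E
```

```text
[ 429.48536019 -109.78121756  210.39243   ] [ 5.45922136e-02  3.13771705e+00 -1.91743628e-03] [-0.11381137  0.13906111 -0.17126483]
w1 [[325.5 242.   41. ]] now [[319.5 240.5  40.7]]
[320.20633053 243.20079608]
[ 427.39521409 -110.22074565]
```

send_rows:
  travel:
    - [-0.15,0,-1]
    - [0,0,-3]
    - [0,0,-3]
    - [0,0,-3]
    - [0,0,-2.2]
    - [0,0,-1.0]
    - [0,0,0]
    - [0,0,0]
    - [0,0,0]
  yaw: [0.054,0.054,0.054,0.054,0,0,0,0,0]
  grip: [8.5,8.5,8.5,8.5,8.5,8.5,8.5,5.5,5.5]

```text
time_s: 19.2
position: [428.0, -109.8, 77.8]
tcp_rot: [-0.284, 3.127, -0.002]
wrist_force: [-2.3, 2.4, 21.9]
gripper_width: 60.1
finger_force: 60.3
```

send_rows:
  travel:
    - [0,0,0]
    - [0,0,0]
    - [0,0,0]
    - [0,0,0]
    - [0,0,0]
    - [0,0,2]
    - [0,0,4]
    - [0,0,4]
    - [0,0,4]
    - [0,0,0]
  yaw: [0,0,0,0,0,0,0,0,0,0]
  grip: [5.5,5.5,5.5,5.5,5.5,5.5,5.5,5.5,5.5,5.5]

```text
time_s: 20.2
position: [429.2, -110.2, 222.0]
tcp_rot: [-0.284, 3.12, -0.007]
wrist_force: [0.5, 0.0, -2.1]
gripper_width: 59.4
finger_force: 66.3
```

send_rows:
  travel:
    - [0,0,3]
    - [1,1,2]
    - [2,1.65,0]
    - [2.5,2,0]
    - [2.5,2,0]
    - [2.5,2,0]
    - [1.5,1.2,0]
    - [0.5,0.4,0]
    - [0,0,0]
    - [0,0,0]
  yaw: [0,0,0,0,0,0,0,0,0,0]
  grip: [5.5,5.5,5.5,5.5,5.5,5.5,5.5,5.5,5.5,5.5]

```text
time_s: 21.2
position: [551.5, -7.5, 266.5]
tcp_rot: [0.284, -3.128, 0.0]
wrist_force: [-0.5, 0.7, -2.4]
gripper_width: 59.8
finger_force: 66.4
```

```bash
python3 - <<'E'
from h import *; from rig import bot
s=bot.state();print(s['position'],s['tcp_rot'],s['wrist_force'])
i=bot.read_camera("wrist");cv2.imwrite("pics/w9.png",i)
for n in("w2","w9"):
    g=cv2.cvtColor(cv2.imread(f"pics/{n}.png"),cv2.COLOR_BGR2GRAY)
    e=cv2.Canny(cv2.GaussianBlur(g,(5,5),1),40,100)
    best=[]
    for k in cv2.findContours(e,cv2.RETR_LIST,cv2.CHAIN_APPROX_NONE)[0]:
        if len(k)>120:
            (x,y),(a,b),t=cv2.fitEllipse(k)
            if abs(x-321)<25 and 120<b<180 and a/b>.7: best.append([round(v,1) for v in(x,y,a,b,t,len(k))])
    print(n,best)
E
```

```text
[551.50715774  -7.46977222 266.51872622] [ 2.83793411e-01 -3.12797598e+00  1.60224134e-04] [-0.48259068  0.69861689 -2.36603614]
w2 [[317.2, 346.3, 116.4, 148.5, 81.9, 207]]
w9 [[321.1, 360.1, 118.7, 140.0, 88.9, 1166]]
```

send_rows:
  travel:
    - [0.15,0,-2]
    - [0,0,-2.5]
    - [0,0,-2]
    - [0,0,-0.5]
    - [0,0,-0.5]
    - [0,0,-0.5]
    - [0,0,-0.5]
    - [0,0,-0.5]
    - [0,0,0]
  yaw: [0,0,0,0,0,0,0,0,0]
  grip: [5.5,5.5,5.5,5.5,5.5,5.5,5.5,5.5,5.5]

```text
time_s: 22.15
position: [554.0, -7.1, 177.1]
tcp_rot: [-0.284, 3.128, -0.0]
wrist_force: [-1.8, 0.1, 2.8]
gripper_width: 59.7
finger_force: 67.0
```

send_rows:
  travel:
    - [0,0,-0.4]
    - [0,0,-0.4]
    - [0,0,-0.4]
    - [0,0,-0.3]
    - [0,0,0]
  yaw: [0,0,0,0,0]
  grip: [5.5,5.5,5.5,5.5,5.5]

```text
time_s: 22.65
position: [553.3, -7.0, 160.9]
tcp_rot: [0.284, -3.127, -0.0]
wrist_force: [-0.5, 0.2, -4.8]
gripper_width: 60.2
finger_force: 66.3
```

send_rows:
  travel:
    - [0,0,-0.3]
    - [0,0,-0.3]
    - [0,0,-0.3]
    - [0,0,-0.2]
    - [0,0,0]
  yaw: [0,0,0,0,0]
  grip: [5.5,5.5,5.5,5.5,5.5]

```text
time_s: 23.15
position: [553.4, -7.0, 150.2]
tcp_rot: [0.284, -3.128, -0.0]
wrist_force: [-0.1, -0.6, -4.1]
gripper_width: 59.6
finger_force: 66.3
```

send_rows:
  travel:
    - [0,0,-0.15]
    - [0,0,-0.1]
    - [0,0,0]
  yaw: [0,0,0]
  grip: [5.5,5.5,5.5]

```text
time_s: 23.45
position: [553.7, -7.0, 148.1]
tcp_rot: [0.284, -3.128, -0.0]
wrist_force: [-0.2, -0.3, -2.8]
gripper_width: 59.2
finger_force: 66.6
```

send_rows:
  travel:
    - [0,0,-0.1]
    - [0,0,-0.1]
    - [0,0,0]
  yaw: [0,0,0]
  grip: [5.5,5.5,5.5]

```text
time_s: 23.75
position: [553.7, -7.0, 146.1]
tcp_rot: [0.284, -3.129, -0.0]
wrist_force: [0.3, 1.2, -3.4]
gripper_width: 60.0
finger_force: 66.4
```

send_rows:
  travel:
    - [0,0,-0.1]
    - [0,0,0]
  yaw: [0,0]
  grip: [5.5,5.5]

```text
time_s: 23.95
position: [553.7, -7.0, 145.2]
tcp_rot: [0.284, -3.129, -0.0]
wrist_force: [-0.0, -0.1, -2.1]
gripper_width: 59.7
finger_force: 66.4
```

send_rows:
  travel:
    - [0,0,-0.1]
    - [0,0,0]
  yaw: [0,0]
  grip: [5.5,5.5]

```text
time_s: 24.15
position: [553.8, -7.0, 144.2]
tcp_rot: [-0.284, 3.129, -0.0]
wrist_force: [0.3, -0.3, -0.8]
gripper_width: 59.9
finger_force: 66.5
```

send_rows:
  travel:
    - [0,0,-0.1]
    - [0,0,0]
  yaw: [0,0]
  grip: [5.5,5.5]

```text
time_s: 24.35
position: [553.7, -7.0, 143.2]
tcp_rot: [0.284, -3.129, 0.0]
wrist_force: [-0.4, 0.0, -0.7]
gripper_width: 59.9
finger_force: 66.5
```

send_rows:
  travel:
    - [0,0,-0.1]
    - [0,0,0]
  yaw: [0,0]
  grip: [5.5,5.5]

```text
time_s: 24.55
position: [553.9, -7.1, 142.5]
tcp_rot: [-0.284, 3.128, -0.0]
wrist_force: [-1.6, -0.4, 3.0]
gripper_width: 59.5
finger_force: 67.0
```

send_rows:
  travel:
    - [0,0,-0.1]
    - [0,0,0]
  yaw: [0,0]
  grip: [5.5,5.5]

```text
time_s: 24.75
position: [554.0, -7.2, 142.0]
tcp_rot: [-0.284, 3.128, -0.001]
wrist_force: [-3.9, -1.9, 10.0]
gripper_width: 60.0
finger_force: 67.8
```

send_rows:
  travel:
    - [0,0,-0.1]
    - [0,0,0]
  yaw: [0,0]
  grip: [5.5,5.5]

```text
time_s: 24.95
position: [554.1, -7.2, 141.8]
tcp_rot: [-0.284, 3.127, -0.001]
wrist_force: [-6.4, -1.5, 17.5]
gripper_width: 60.1
finger_force: 68.6
```

send_rows:
  travel:
    - [0,0,-0.1]
    - [0,0,0]
  yaw: [0,0]
  grip: [5.5,5.5]

```text
time_s: 25.15
position: [554.2, -7.3, 141.5]
tcp_rot: [-0.284, 3.127, -0.001]
wrist_force: [-11.1, -2.4, 24.6]
gripper_width: 59.7
finger_force: 69.5
```

send_rows:
  travel:
    - [-0.1,0,-0.05]
    - [-0.05,0,-0.05]
    - [0,0,0]
  yaw: [0,0,0]
  grip: [5.5,5.5,5.5]

```text
time_s: 25.45
position: [553.7, -7.3, 141.3]
tcp_rot: [-0.284, 3.124, -0.002]
wrist_force: [-6.3, -2.5, 28.0]
gripper_width: 59.8
finger_force: 69.6
```

send_rows:
  travel:
    - [0,0,0]
    - [0,0,0]
    - [0,0,0]
    - [0,0,0]
    - [0,0,3]
    - [0,0,4]
    - [0,0,4]
    - [0,0,2]
    - [0,0,0]
  yaw: [0,0,0,0,0,0,0,0,0]
  grip: [8,8,8,8,8,8,8,8,8]

```text
time_s: 26.35
position: [553.3, -7.0, 271.1]
tcp_rot: [-0.284, 3.124, -0.001]
wrist_force: [0.5, -0.4, 0.5]
gripper_width: 79.9
finger_force: 0.0
```

```bash
python3 - <<'E'
from h import *; from rig import bot
s=bot.state();print(s['position'],s['tcp_rot'],s['wrist_force'])
w=bot.camera_info("wrist");i=bot.read_camera("wrist");cv2.imwrite("pics/w10.png",i)
cv2.imwrite("pics/s10.png",bot.read_camera("scene"))
print(proj(w,[554,-7.5,147]),proj(w,[554,-7.5,118.5]),circ(i,(321,250),(36,75)))
print("w4 ref rim r expected",357*31/((s['position'][2]+117-147)))
# catch tips: yellow mask bounds in wrist image, projected predictions for the tips sprung in
hsv=cv2.cvtColor(i,cv2.COLOR_BGR2HSV);m=cv2.inRange(hsv,(12,130,90),(32,255,255))
n,l,st,ce=cv2.connectedComponentsWithStats(m)
print([(st[k].tolist(),ce[k].round(1).tolist()) for k in range(1,n) if st[k][4]>60])
x=np.array([np.cos(.1785),np.sin(.1785)])
for d in(-31,-26,26,31): print(d,proj(w,np.r_[np.array([554,-7.5])+d*x,150]).round(1),proj(w,np.r_[np.array([554,-7.5])+d*x,164]).round(1))
E
```

```text
[553.30578979  -7.0035982  271.11955591] [-2.83951828e-01  3.12375372e+00 -1.39231527e-03] [ 0.51131552 -0.35981506  0.54338012]
[319.29713521 245.51912607] [319.47789979 233.43736731] [[318.5 241.5  41.6]
 [335.  229.5  46.4]]
w4 ref rim r expected 45.898392431809334
[([309, 124, 21, 4, 74], [319.1, 125.7]), ([308, 181, 22, 32, 662], [318.9, 196.4]), ([309, 284, 21, 35, 667], [319.3, 300.7]), ([589, 385, 22, 25, 105], [598.9, 397.6])]
-31 [319.4 204. ] [319.2 209. ]
-26 [319.3 211.2] [319.2 216.5]
26 [319.2 280.3] [319.1 288.9]
31 [319.2 286.5] [319.1 295.4]
```

```bash
python3 -c "
from rig import bot
print(bot.hand_in())"
```

```text
the job is handed in; nothing more can be done
None
```

I nested both loose cups in the holder cup and handed the job in at about 26 s. The last press met a firm stop at 28 N, and the last wrist image puts both catch tips at their sprung-in positions. The hand-in returned no verdict.

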